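# Put the reagents back in their colour-coded holders

### The arm

A 7-joint arm with a two-finger parallel gripper is mounted at the origin on a cart in front of the work surface, level with it; the furniture and walls round the work are solid. World frame = base frame: x ahead of the robot, y to its left, z up, the work surface at z = 0. Lengths are in m, angles in degrees, forces in N, time in s.
With the tool pointing down it reaches from about 0.375 to 0.925 m from the base axis. Payload 3.1 kg.
Tool frame: the origin (TCP) lies midway between the tips of the shut fingers; the grasp point (between the pads) lies 19 mm behind it; z points along the fingers, y is the direction in which the jaws open and shut (so a half turn about z gives the same grasp; the last joint's range is limited). The gripper opens to 85 mm and grips with 20 to 120 N. Pads are 22 mm wide; open, the fingers measure 114 mm over their backs; the gripper's body (76 mm by 85 mm) begins 54 mm behind the grasp point. The pads swing forward as they close: fully open they stand 13 mm farther back than shut.
Start: joints at [-72.124, 21.939, 2.515, 91.553, -1.026, 66.532, -2.859], TCP at [0.259, 0.596, 0.231] pointing down, gripper open.
Joint ranges: [-149.38, 149.38], [-23.57, 123.04], [-84.95, 90], [0, 143.3], [-89.99, 269.99], [3.08, 112.72], [-163.45, 163.45]. Speed limits (degrees/s): [159.86, 159.86, 180, 180, 180, 180, 180].

### API

Orientations are given as [roll, pitch, yaw] about the fixed x, y, z axes, in that order (R = Rz(yaw) Ry(pitch) Rx(roll)).
In Python, from rig import ctrl, imaging, finish_job gives the robot as it stands.
- The arm moves only by the tool send_rows, never from a script. Its argument "increments" is a list of rows, each a list of 5 numbers: the closure in counts, from 0 (fully open) to 255 (shut), then the shift along the tool's x, y, z scaled (see below), then the turn about the tool's z scaled (see below). A call has 1 to 12 rows; each row shifts and turns the commanded pose from where the row before left it, along the tool's axes as they then stand; what a row does not reach is not made up. The controller multiplies each number of a shift by 15 cm and each number of a turn by 8 degrees. A row lasts 1/8 s, in which the tool goes at most 62.5 mm and 10.7 degrees, less where a joint would pass 70% of its speed; a pose out of reach is approached as far as the arm can. A call with a number of a shift or a turn outside -1 to 1 is refused whole. A call with a gripper value outside its range is refused whole. The fingers move at their own pace and stop on an object; "grip_force" is the grip in N (left out, the last holds). Time passes only in rows, so rows that do not move let the fingers close. It gives the time, the measured TCP pose, the force and the opening at its end, in the units of the state.
- ctrl.sense(): the state, without advancing time (a new reading comes with each control period).
- imaging.grab_frame(name): name is "scene" or "top"; returns a dict with "color" (420x560x3 uint8, red, green, blue), "z_map" (420x560 float32, m along the optical axis (not along the pixel's ray), 0 where there is no reading), "fx", "fy", "cx", "cy" (pixels), "D" ([k1, k2, p1, p2, k3] as OpenCV has them; the pictures are not rectified), "xyz" and "attitude" of the camera in the world. Camera axes: x right, y down, z forward; pixel columns grow to the right and rows downward; lengths in m; the calibration is good to about 2 mm. A picture is of the moment at which its call begins.
- finish_job(): hands the job in, once; it reports no verdict.
The state is a dict: "t": time; "joint_positions": joint angles; "qd": joint speeds; "joint_torque": joint torques, N m; "tool_pos": TCP position; "tcp_rot": TCP orientation; "wrist_force": force on the tool from outside, world axes, zero at the start; "moment": the same for the moment, N m; "finger_gap": finger opening in m.
Only numpy, scipy, OpenCV 4.12 (cv2) and the standard library are available. Lean on these libraries where they do the work, as an engineer would, in place of code of your own. Each camera call takes 0.05 s, during which the arm holds its last target. There are 200 camera calls.

### The job

Stand the three reagent bottles and the small red-capped vial that are out on the front of the bench, among the coloured holders, upright in their own holders: each goes flat on the floor of the holder that has the colour of its cap, and of the two red holders the large one is for the amber bottle and the small one for the vial. Tip none of them over, leave the timer and the roll of tape where they are, and leave the stock alone: the similar bottles at the back edge, beside the yellow box, and the vials in the rack.

Things in the scene. Friction and masses are not known exactly. Their poses are not given: they have to be found in the camera images.
- bottle_amber: The largest bottle: amber-brown reagent bottle with a red screw cap. Stands among the holders (not the fixed look-alike at the back edge). Upright, leaning up to 0.04 rad on its uneven foot; body 64 mm in diameter with straight walls up to about 93 mm, then a shoulder; 145 mm tall in all; cap 34 mm in diameter, fixed. About 360 g. Grip round the body at half height. Origin: centre of its underside; z up; yaw means nothing.
- bottle_bluecap: The middle-sized bottle: white reagent bottle with a dark blue screw cap. Stands among the holders (not the fixed look-alike at the back edge). Upright, leaning up to 0.04 rad on its uneven foot; body 56 mm in diameter with straight walls up to about 80 mm, then a shoulder; 125 mm tall in all; cap 30 mm in diameter, fixed. About 170 g. Grip round the body at half height. Origin: centre of its underside; z up; yaw means nothing.
- bottle_whitecap: The smallest bottle: pale grey-white reagent bottle with a white screw cap. Stands among the holders (not the fixed look-alike at the back edge). Upright, leaning up to 0.04 rad on its uneven foot; body 48 mm in diameter with straight walls up to about 66 mm, then a shoulder; 105 mm tall in all; cap 26 mm in diameter, fixed. About 100 g. Grip round the body at half height. Origin: centre of its underside; z up; yaw means nothing.
- vial_redcap: Small pale see-through sample vial with a red cap, 20 mm in diameter, 65 mm tall, about 14 g, standing upright. Grip it by its upper half, so that the fingertips stay above the 16 mm rim of its holder. Origin: centre of its underside; z up; yaw means nothing.
- well_red_large: The large red holder, for the red-capped amber bottle: a shallow round open red plastic cup-shaped holder with a smaller grey pad marking the middle of its floor, fixed to the bench. Inner diameter 86 mm, wall 4 mm thick, foot 99 mm across, rim 16 mm above the bench, floor 4 mm above the bench. Origin: centre of its underside, on the bench top; z up; yaw means nothing.
- well_blue: The blue holder, for the blue-capped bottle: a shallow round open blue plastic cup-shaped holder with a smaller grey pad marking the middle of its floor, fixed to the bench. Inner diameter 78 mm, wall 4 mm thick, foot 91 mm across, rim 16 mm above the bench, floor 4 mm above the bench. Origin: centre of its underside, on the bench top; z up; yaw means nothing.
- well_white: The white holder, for the white-capped bottle: a shallow round open white plastic cup-shaped holder with a smaller grey pad marking the middle of its floor, fixed to the bench. Inner diameter 70 mm, wall 4 mm thick, foot 83 mm across, rim 16 mm above the bench, floor 4 mm above the bench. Origin: centre of its underside, on the bench top; z up; yaw means nothing.
- well_red_small: The small red holder, for the red-capped vial: a shallow round open red plastic cup-shaped holder with a smaller grey pad marking the middle of its floor, fixed to the bench. Inner diameter 38 mm, wall 4 mm thick, foot 51 mm across, rim 16 mm above the bench, floor 4 mm above the bench. Origin: centre of its underside, on the bench top; z up; yaw means nothing.
- bench_timer: Bystander: flat white electronic timer, 62x62x19 mm, loose, lying to the far left of the work. (Not listed: behind it, from about x = 0.57 and y = 0.32 to the left and back, stands a fixed printer about 0.3 m tall; swing in front of it.) Origin: centre of its underside.
- tape_roll: Bystander: roll of yellowish-brown tape lying flat, 104 mm across and 25 mm high, loose, to the left of the work. Origin: centre of its underside.
There are look-alikes about, which are no part of the job. What is shaped like the well_red_small but black, blue or pink is not meant.

How it is judged (in metres and radians):
At the end, for the whole second after the job is handed in: Each bottle and the vial stands in its own holder, released and at rest: centre within 14 mm (vial 12 mm) of the holder's centre, underside less than 8 mm above the holder's underside (the holder's floor is at 4 mm), upright to 0.1 rad (horizontal distance between bottle_amber and well_red_large below 0.014 m and z of bottle_amber in the frame of well_red_large below 0.008 m and angle between each of bottle_amber, bottle_bluecap, bottle_whitecap, vial_redcap's own z axis and vertical below 0.1 rad and linear speed of each of bottle_amber, bottle_bluecap, bottle_whitecap, vial_redcap below 0.02 m/s and horizontal distance between bottle_bluecap and well_blue below 0.014 m and z of bottle_bluecap in the frame of well_blue below 0.008 m and horizontal distance between bottle_whitecap and well_white below 0.014 m and z of bottle_whitecap in the frame of well_white below 0.008 m and horizontal distance between vial_redcap and well_red_small below 0.012 m and z of vial_redcap in the frame of well_red_small below 0.008 m); the robot touches nothing.
It fails at once if a bottle or the vial is tipped by more than 0.7 rad (angle between any of bottle_amber, bottle_bluecap, bottle_whitecap, vial_redcap's own z axis and vertical above 0.7 rad).
It fails at once if the timer is moved by more than 20 mm (distance of bench_timer from where it was at the start of the episode above 0.02 m).
It fails at once if the roll of tape is moved by more than 20 mm (distance of tape_roll from where it was at the start of the episode above 0.02 m).
It also fails if it takes over 106 s, if anything falls off the work surface, if the arm or the gripper's body presses on something with over 40 N, if the wrist force passes 120 N, or if a joint passes its speed limit or range.

## Working session

There is one attempt and no reset: what is moved stays moved. The work goes in short steps, Python scripts to look and compute and a tool call to move; the robot and the scene stay as the last step left them, time stands still between calls to the robot, and variables do not carry over. Pictures are saved under pics/ and viewed, about 12 in all and at most 16, crops included, and the job is handed in when it is done.

Besides the shell and the picture viewer there is one more tool, called after "Request:" as name(argument=value, ...) on one line, values as JSON. send_rows: Moves the arm, as the interface text tells. Shifts and turns lie within -1 to 1; 1 stands for 15 cm of shift or 8 degrees of turn. Its arguments: {"type":"object","properties":{"increments":{"type":"array","items":{"type":"array","items":{"type":"number"}}},"grip_force":{"type":"number"}},"required":["increments"]}

```bash
mkdir -p pics; ls; cat > h.py <<'E'
import numpy as np, cv2
from scipy.spatial.transform import Rotation as R
from rig import ctrl, imaging, finish_job
def grab(n):
    f=imaging.grab_frame(n); return f
def save(f,name,crop=None,s=1):
    im=f["color"][...,::-1]
    if crop: u0,v0,u1,v1=crop; im=im[v0:v1,u0:u1]
    cv2.imwrite("pics/"+name,cv2.resize(im,None,fx=s,fy=s,interpolation=cv2.INTER_CUBIC))
def rot(f):
    a=np.array(f["attitude"],float)
    return a if a.shape==(3,3) else R.from_euler("xyz",a,degrees=True).as_matrix()
def ray(f,u,v):
    K=np.array([[f["fx"],0,f["cx"]],[0,f["fy"],f["cy"]],[0,0,1]],float)
    p=cv2.undistortPoints(np.array([[[u,v]]],float),K,np.array(f["D"],float))[0,0]
    return rot(f)@np.array([p[0],p[1],1.])
def at_z(f,u,v,z):
    d=ray(f,u,v); c=np.array(f["xyz"]); return c+d*(z-c[2])/d[2]
def at_depth(f,u,v):
    return np.array(f["xyz"])+ray(f,u,v)*f["z_map"][int(round(v)),int(round(u))]
E
python3 - <<'E'
from h import *
for n in("scene","top"):
    f=grab(n); print(n,f["xyz"],f["attitude"],f["fx"],f["D"]); save(f,n+"0.png",s=1.4)
print(ctrl.sense())
E
```

```text
pics
scene [-0.13201528 -0.97651195  0.61007201] [-114.21149288    0.37545504  -34.17053989] 525.333122128668 [-0.0165284  0.         0.         0.         0.       ]
top [0.34351751 0.05646341 1.33769669] [-169.99734229    0.24183305  -90.81818192] 546.0217094474424 [-0.01775423  0.          0.          0.          0.        ]
{'t': 0.1, 'joint_positions': array([-72.12540109,  21.98740589,   2.51127618,  91.64008259,
        -1.02650191,  66.53261915,  -2.85899669]), 'qd': array([ 0.03761261, -0.07715971, -0.09041987, -0.31597778, -0.05270406,
       -0.0294124 ,  0.04342826]), 'joint_torque': array([ 2.66258314e-03, -4.34729326e+01,  1.02917165e+00, -2.50455487e+01,
        1.08310490e-02,  5.44085007e-03, -6.42177564e-07]), 'tool_pos': array([0.25860963, 0.59540157, 0.23001112]), 'tcp_rot': array([-1.79862508e+02,  6.23147044e-03,  1.56526504e+02]), 'wrist_force': array([0.04433505, 0.52725975, 0.43898363]), 'moment': array([-0.007053  , -0.00940391,  0.0166752 ]), 'finger_gap': 0.08526530140385535}
```

View pics/scene0.png

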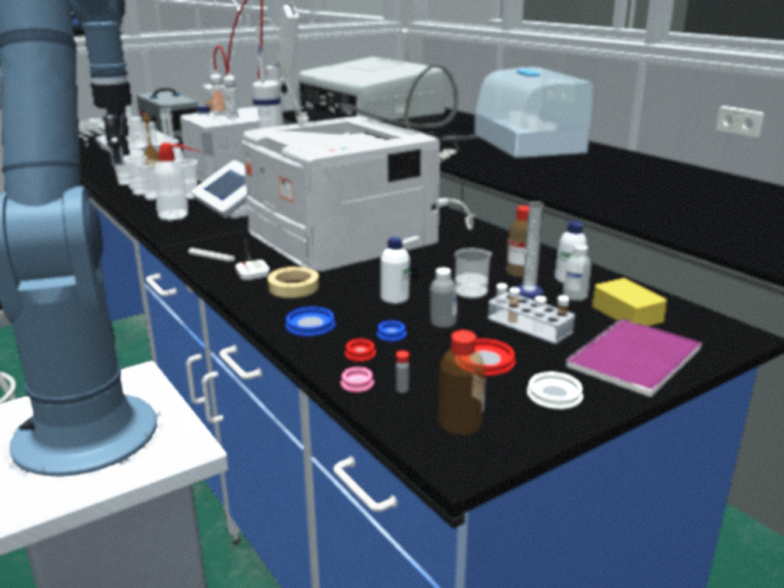

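View pics/top0.png

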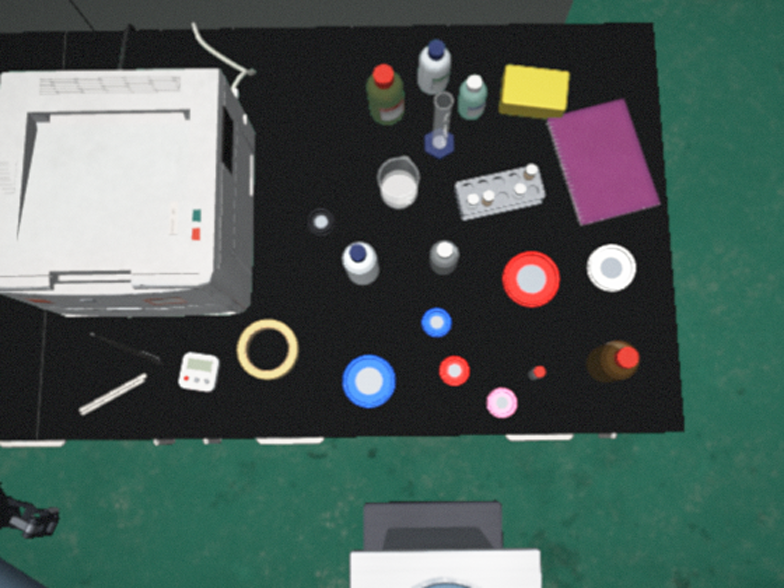

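The scene view (784×588 scaled) and top view agree. In the top view: amber bottle (620,360), blue-cap (360,260), white-cap (444,256), vial (538,372); wells: large red (531,279), blue (369,381), white (611,268), small red (455,371). The look-alikes are the small blue well (437,322), the pink one (502,403), the black one (320,222), and the stock bottles at the back.

```bash
python3 - <<'E'
from h import *
import pickle
f=grab("top"); g=grab("scene"); pickle.dump((f,g),open("f.pkl","wb"))
save(f,"topc.png",(230,150,490,310),3)
save(g,"scenec.png",(190,160,430,320),3.3)
E
```

```text
(no output)
```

View pics/topc.png

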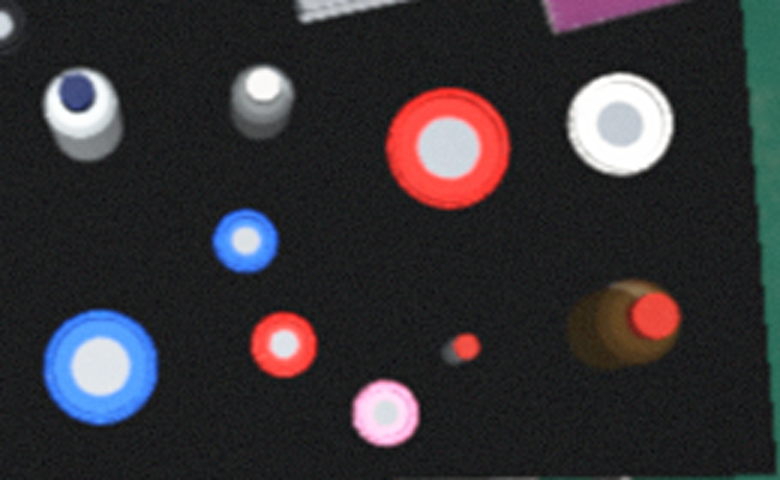

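View pics/scenec.png

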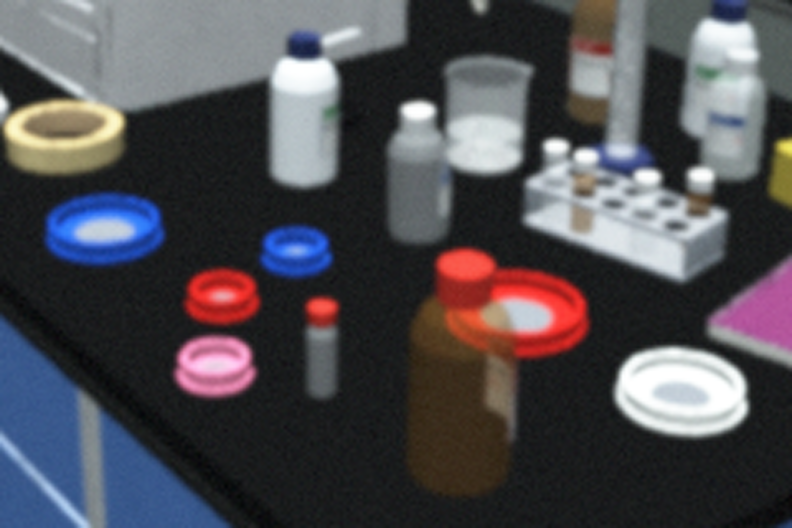

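Crops confirm it. In the top crop (×3): amber cap (656,315), blue cap (77,91), white cap (264,84), vial cap (466,346). Wells are large red (448,148), blue (101,367), white (620,124), small red (284,345), which is the only small red one; pink (386,412) and small blue (246,240) are excluded.

```bash
cat > m.py <<'E'
from h import *
def T(f,u,v,z): return at_z(f,(u+.5)/3-.5+230,(v+.5)/3-.5+150,z)[:2]
def S(g,u,v,z): return at_z(g,(u+.5)/3.3-.5+190,(v+.5)/3.3-.5+160,z)[:2]
def base(g,u,v,r):
    p=S(g,u,v,0); d=p-np.array(g["xyz"])[:2]; return p+r*d/np.linalg.norm(d)
E
python3 - <<'E'
from m import *
import pickle
f,g=pickle.load(open("f.pkl","rb"))
np.set_printoptions(precision=4,suppress=True)
for n,t,s,b,h,r in [("amber",(656,315),(466,262),(458,494),.145,.032),("blue",(77,91),(304,40),(304,186),.125,.028),("white",(264,84),(418,110),(418,243),.105,.024),("vial",(466,346),(321,305),(321,398),.065,.010)]:
    print(n,"top",T(f,*t,h),"scene top",S(g,*s,h),"base",base(g,*b,r))
# wells: pad by top, rim by top via ends, and scene pad
for n,p,rim,s,d in [("redL",(448,147.5),(386,510,87,209),(527,316),.094),("blue",(101,367),(44,158,309,425),(104,231),.086),("white",(620,124),(567,674,72,176),(682,393),.078),("redS",(284,345),(250,318,311,378),(222,297),.046)]:
    u0,u1,v0,v1=rim; c=((u0+u1)/2,(v0+v1)/2)
    print(n,"pad",T(f,*p,.0045),"rim",T(f,*c,.012),"scene pad",S(g,*s,.0045),"diam",np.linalg.norm(T(f,u0,c[1],.016)-T(f,u1,c[1],.016)),d)
    uv=(int(round(p[0]/3+230)),int(round(p[1]/3+150))); print("   z of pad",at_depth(f,*uv)[2])
s=ctrl.sense();print(s['tool_pos'])
E
```

```text
amber top [ 0.4572 -0.2865] scene top [ 0.4608 -0.2859] base [ 0.4657 -0.2816]
blue top [0.6363 0.1369] scene top [0.6322 0.1281] base [0.6393 0.1388]
white top [ 0.6445 -0.0064] scene top [ 0.6453 -0.0072] base [ 0.6507 -0.0051]
vial top [ 0.443  -0.1604] scene top [ 0.4457 -0.1604] base [ 0.446  -0.1602]
redL pad [ 0.6125 -0.163 ] rim [ 0.6106 -0.1618] scene pad [ 0.6216 -0.1679] diam 0.10208183634986664 0.094
   z of pad 0.009968157175846093
blue pad [0.4352 0.1261] rim [0.4346 0.1257] scene pad [0.4391 0.1284] diam 0.09174212293536287 0.086
   z of pad -0.0001884747770586337
white pad [ 0.6304 -0.3072] rim [ 0.6287 -0.3055] scene pad [ 0.6358 -0.3058] diam 0.08845300157613954 0.078
   z of pad 0.008197487183090324
redS pad [ 0.4508 -0.0228] rim [ 0.4506 -0.0223] scene pad [ 0.4572 -0.0183] diam 0.05480316070965022 0.046
   z of pad 0.008901561668463343
[0.2587 0.5956 0.2304]
```

Request:
send_rows(increments=[[0,0,0,0,1],[0,0,0,0,1],[0,0,0,0,1],[0,0,0,0,1],[0,0,0,0,1],[0,0,0,0,1],[0,0,0,0,1],[0,0,0,0,1],[0,0,0,0,0.31],[0,0,0,0,0]], grip_force=40)

```text
t: 1.45
tool_pos: [0.2588, 0.596, 0.2309]
tcp_rot: [-180.0, 0.0, 90.1]
wrist_force: [-0.5, -0.5, -0.0]
finger_gap: 0.0852
```

Request:
send_rows(increments=[[0,-0.297,0.127,0,0],[0,-0.297,0.127,0,0],[0,-0.297,0.127,0,0],[0,-0.297,0.127,0,0],[0,-0.297,0.127,0,0],[0,-0.297,0.127,0,0],[0,-0.297,0.127,0,0],[0,-0.297,0.127,0,0],[0,-0.297,0.127,0,0],[0,-0.297,0.127,0,0],[0,0,0,0,0],[0,0,0,0,0]])

```text
t: 2.95
tool_pos: [0.4496, 0.1512, 0.2313]
tcp_rot: [-180.0, -0.0, 90.1]
wrist_force: [-0.6, 0.6, 0.4]
finger_gap: 0.0854
```

Request:
send_rows(increments=[[0,-0.02,0.249,0,0],[0,-0.02,0.249,0,0],[0,-0.02,0.249,0,0],[0,-0.02,0.249,0,0],[0,-0.02,0.249,0,0],[0,0,0,0,0],[0,0,0,0,0]])

```text
t: 3.82
tool_pos: [0.6354, 0.1378, 0.2304]
tcp_rot: [-179.9, -0.0, 90.2]
wrist_force: [-0.2, -0.3, 0.2]
finger_gap: 0.0852
```

Request:
send_rows(increments=[[0,0,0,0.24,0],[0,0,0,0.24,0],[0,0,0,0.24,0],[0,0,0,0.14,0],[0,0,0,0.1,0],[0,0,0,0.1,0],[0,0,0,0,0]])

```text
t: 4.7
tool_pos: [0.6359, 0.136, 0.0715]
tcp_rot: [-179.9, 0.0, 90.1]
wrist_force: [0.3, 0.9, -0.2]
finger_gap: 0.0853
```

```bash
python3 - <<'E'
from h import *
g=grab("scene"); f=grab("top")
save(g,"blue1.png",(230,100,370,250),4)
E
```

```text
(no output)
```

View pics/blue1.png

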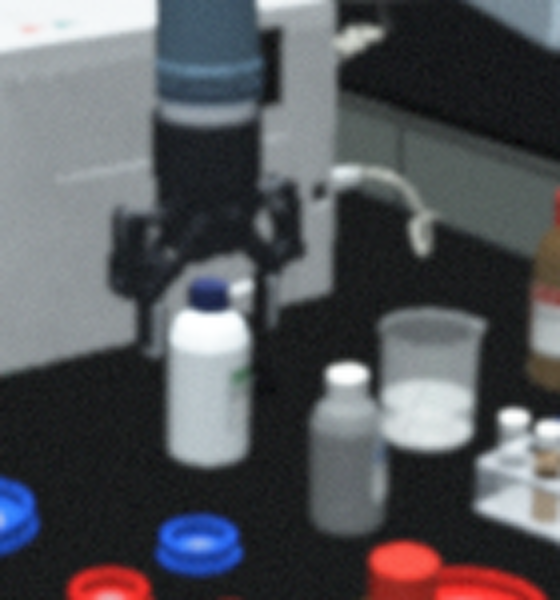

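The blue bottle stands between the fingers with clear space on both sides; the cap (208,292) is below the palm.

Request:
send_rows(increments=[[0,0,0,0.05,0],[0,0,0,0.05,0],[60,0,0,0,0],[120,0,0,0,0],[255,0,0,0,0],[255,0,0,0,0],[255,0,0,0,0],[255,0,0,0,0]])

```text
t: 5.8
tool_pos: [0.6368, 0.1359, 0.0574]
tcp_rot: [180.0, 0.0, 90.0]
wrist_force: [0.9, -0.6, -0.1]
finger_gap: 0.0536
```

Request:
send_rows(increments=[[255,0,0,-0.07,0],[255,0,0,-0.13,0],[255,0,0,-0.13,0],[255,0,0,0,0],[255,0,0,0,0]])

```text
t: 6.42
tool_pos: [0.6364, 0.1361, 0.107]
tcp_rot: [180.0, -0.0, 90.1]
wrist_force: [-0.6, 0.7, -0.8]
finger_gap: 0.0539
```

```bash
python3 - <<'E'
from h import *
g=grab("scene"); f=grab("top")
a=cv2.resize(g["color"][100:250,230:370],None,fx=3,fy=3); b=cv2.resize(f["color"][120:270,200:330],None,fx=3,fy=3)
cv2.imwrite("pics/blue2.png",np.hstack([a,b])[...,::-1])
E
```

```text
(no output)
```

View pics/blue2.png

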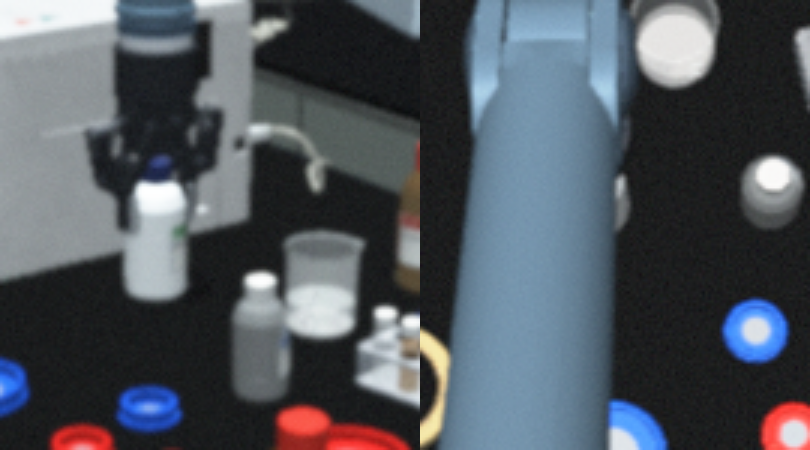

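Request:
send_rows(increments=[[255,-0.013,-0.267,0,0],[255,-0.013,-0.267,0,0],[255,-0.013,-0.267,0,0],[255,-0.013,-0.267,0,0],[255,-0.013,-0.267,0,0],[255,0,0,0,0],[255,0,0,0,0],[255,0,0,0,0]])

```text
t: 7.52
tool_pos: [0.4379, 0.1262, 0.1072]
tcp_rot: [179.9, 0.0, 90.0]
wrist_force: [-0.7, -0.9, -2.3]
finger_gap: 0.0535
```

```bash
python3 - <<'E'
from h import *
g=grab("scene")
save(g,"blue3.png",(150,120,300,270),4)
E
```

```text
(no output)
```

View pics/blue3.png

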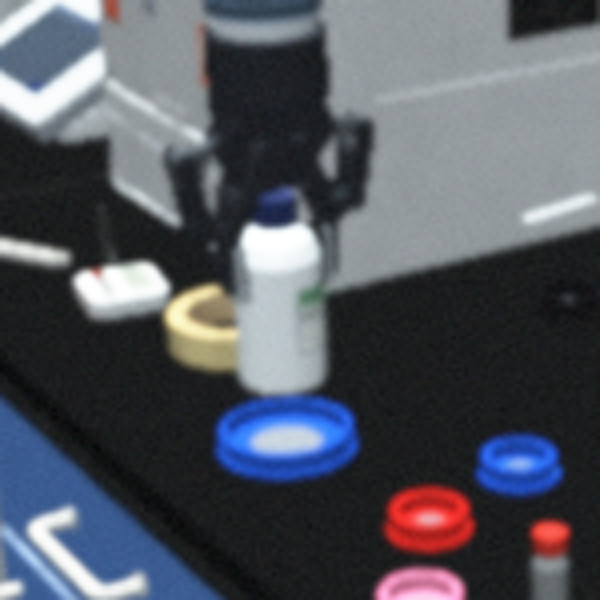

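The bottle hangs over the blue well; base edge (282,392), well pad (287,440).

```bash
python3 - <<'E'
from m import *
import pickle
f,g=pickle.load(open("f.pkl","rb"))
P=lambda u,v,z:at_z(g,(u+.5)/4-.5+150,(v+.5)/4-.5+120,z)[:2]
for z in(.046,.05):
    p=P(282,392,z);d=p-g["xyz"][:2];print(p+.028*d/np.linalg.norm(d))
print("cap",P(278,195,.175),"pad",P(287,440,.0045))
# well rim outer edges in this crop: front (287,478) at z .0 foot; left 215,right 359
print("rim mid",P(287,430,.016))
E
```

```text
[0.44433007 0.1406821 ]
[0.44033407 0.13293621]
cap [0.44062682 0.12423511] pad [0.43961764 0.12823748]
rim mid [0.4358721  0.12022701]
```

Request:
send_rows(increments=[[255,0,-0.01,0.1,0],[255,0,0,0.1,0],[255,0,0,0.07,0],[255,0,0,0.02,0],[255,0,0,0.01,0],[255,0,0,0,0],[255,0,0,0,0]])

```text
t: 8.45
tool_pos: [0.4352, 0.1263, 0.0622]
tcp_rot: [180.0, -0.0, 90.0]
wrist_force: [-1.0, -0.1, -1.6]
finger_gap: 0.0538
```

Request:
send_rows(increments=[[255,0,0,0.007,0],[255,0,0,0,0],[70,0,0,0,0],[60,0,0,0,0],[30,0,0,0,0],[0,0,0,0,0],[0,0,0,0,0],[0,0,0,0,0]])

```text
t: 9.45
tool_pos: [0.4348, 0.1261, 0.0607]
tcp_rot: [-180.0, 0.0, 90.0]
wrist_force: [-0.0, 0.3, -0.3]
finger_gap: 0.0854
```

Request:
send_rows(increments=[[0,0,0,-0.1,0],[0,0,0,-0.2,0],[0,0,0,-0.3,0],[0,0,0,-0.3,0],[0,0,0,-0.2,0],[0,0,0,0,0],[0,0,0,0,0]])

```text
t: 10.32
tool_pos: [0.4343, 0.1258, 0.2255]
tcp_rot: [-180.0, -0.0, 90.0]
wrist_force: [0.4, 0.8, -0.6]
finger_gap: 0.0855
```

Request:
send_rows(increments=[[0,-0.176,0.284,0,0],[0,-0.176,0.284,0,0],[0,-0.176,0.284,0,0],[0,-0.176,0.284,0,0],[0,-0.176,0.284,0,0],[0,0,0,0,0],[0,0,0,0,0],[0,0,0,0,0]])

```text
t: 11.32
tool_pos: [0.6466, -0.0043, 0.2249]
tcp_rot: [-179.9, -0.1, 90.1]
wrist_force: [0.2, 0.3, -0.6]
finger_gap: 0.0856
```

Request:
send_rows(increments=[[0,0,0,0.2,0],[0,0,0,0.24,0],[0,0,0,0.24,0],[0,0,0,0.2,0],[0,0,0,0.1,0],[0,0,0,0.1,0],[0,0,0,0,0]])

```text
t: 12.2
tool_pos: [0.6473, -0.0053, 0.0632]
tcp_rot: [-179.9, -0.0, 90.1]
wrist_force: [-0.1, -0.4, -0.3]
finger_gap: 0.0854
```

```bash
python3 - <<'E'
from h import *
g=grab("scene"); 
save(g,"w1.png",(150,130,370,290),3.6)
E
```

```text
(no output)
```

View pics/w1.png

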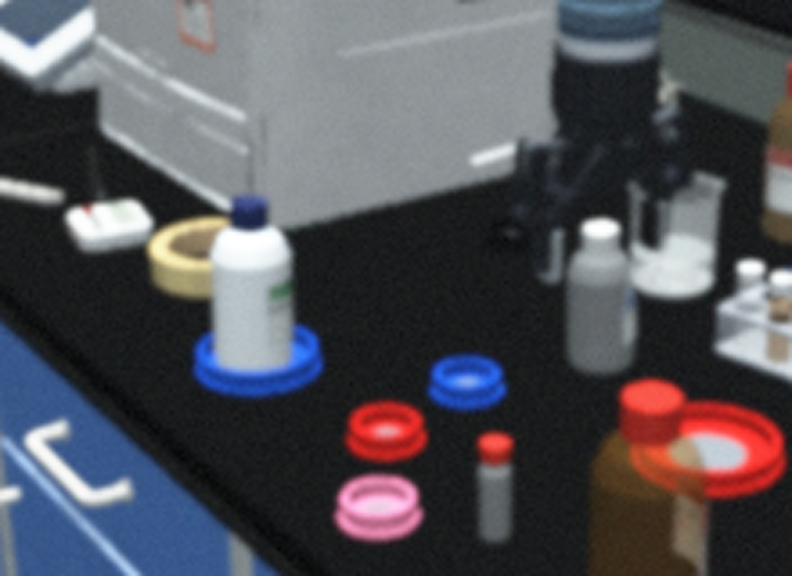

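Blue bottle (253,290) sits in the blue holder; the white-capped one (600,300) is between the fingers.

Request:
send_rows(increments=[[0,0,0,0.05,0],[0,0,0,0.05,0],[0,0,0,0.04,0],[0,0,0,0,0],[60,0,0,0,0],[120,0,0,0,0],[255,0,0,0,0],[255,0,0,0,0],[255,0,0,0,0],[255,0,0,0,0]])

```text
t: 13.5
tool_pos: [0.6482, -0.0059, 0.0432]
tcp_rot: [180.0, -0.0, 90.0]
wrist_force: [-1.2, 0.5, 4.7]
finger_gap: 0.0462
```

Request:
send_rows(increments=[[255,0,0,-0.07,0],[255,0,0,-0.13,0],[255,0,0,-0.13,0],[255,0,0,0,0],[255,0,0,0,0]])

```text
t: 14.12
tool_pos: [0.6478, -0.0055, 0.0924]
tcp_rot: [180.0, -0.0, 90.1]
wrist_force: [0.4, -0.5, -1.5]
finger_gap: 0.0459
```

Request:
send_rows(increments=[[255,-0.25,-0.014,0,0],[255,-0.25,-0.014,0,0],[255,-0.25,-0.014,0,0],[255,-0.25,-0.014,0,0],[255,-0.25,-0.014,0,0],[255,-0.25,-0.014,0,0],[255,-0.25,-0.014,0,0],[255,-0.25,-0.014,0,0],[255,0,0,0,0],[255,0,0,0,0],[255,0,0,0,0]])

```text
t: 15.5
tool_pos: [0.6319, -0.3032, 0.0913]
tcp_rot: [-180.0, -0.1, 90.2]
wrist_force: [-0.8, 0.7, -0.9]
finger_gap: 0.0457
```

```bash
python3 - <<'E'
from h import *
g=grab("scene"); 
save(g,"w2.png",(300,170,450,320),4)
E
```

```text
(no output)
```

View pics/w2.png

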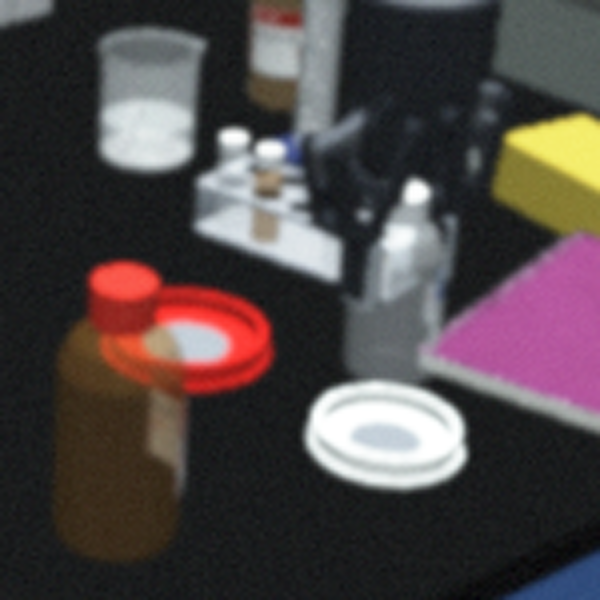

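The white-capped bottle hangs tilted: cap (415,190), base edge about (388,381). White well pad is at (385,437).

```bash
python3 - <<'E'
from m import *
import pickle
f,g=pickle.load(open("f.pkl","rb"))
P=lambda u,v,z:at_z(g,(u+.5)/4-.5+300,(v+.5)/4-.5+170,z)[:2]
for z in(.04,.044,.048):
    p=P(388,381,z);d=p-g["xyz"][:2];print("base",z,p+.024*d/np.linalg.norm(d))
for z in (.150,.153):print("cap",P(416,188,z))
print("pad",P(385,437,.0045))
E
```

```text
base 0.04 [ 0.65099756 -0.28942503]
base 0.044 [ 0.64563    -0.29413502]
base 0.048 [ 0.64026245 -0.298845  ]
cap [ 0.64422761 -0.30111531]
cap [ 0.63916595 -0.30551939]
pad [ 0.634623   -0.30567665]
```

Request:
send_rows(increments=[[255,-0.05,-0.03,0,0],[255,0,0,0.1,0],[255,0,0,0.07,0],[255,0,0,0.04,0],[255,0,0,0.03,0],[255,0,0,0,0],[255,0,0,0,0]])

```text
t: 16.42
tool_pos: [0.6272, -0.3135, 0.0566]
tcp_rot: [180.0, 0.0, 90.0]
wrist_force: [-0.3, -0.9, -1.4]
finger_gap: 0.0461
```

```bash
python3 - <<'E'
from h import *
g=grab("scene"); 
save(g,"w3.png",(300,170,450,320),4)
E
```

```text
(no output)
```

View pics/w3.png

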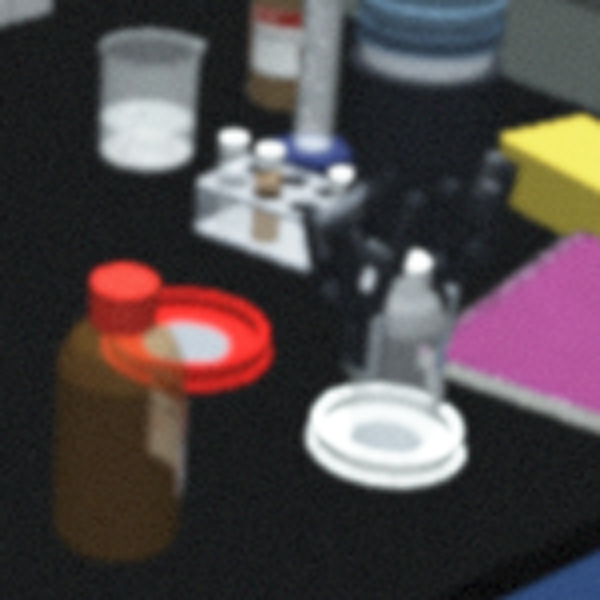

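The bottle's base is not clearly visible against the white well (pad at 385,437), so I'll check it numerically before lowering further.

```bash
python3 - <<'E'
from m import *
import pickle
f,g0=pickle.load(open("f.pkl","rb"))
g=grab("scene"); t=grab("top")
np.set_printoptions(precision=3,suppress=True,linewidth=160)
for v in range(235,290,4):
    print(v,[tuple(int(x) for x in g["color"][v,u]) for u in(396,402)],[tuple(int(x) for x in g0["color"][v,u]) for u in(396,402)], at_depth(g,402,v), at_depth(g0,402,v)[2])
a=cv2.resize(g["color"][225:305,365:435],None,fx=5,fy=5,interpolation=cv2.INTER_CUBIC);b=cv2.resize(t["color"][150:230,395:475],None,fx=5,fy=5,interpolation=cv2.INTER_CUBIC)
cv2.imwrite("pics/w4.png",np.hstack([a,b])[...,::-1])
E
```

```text
235 [(45, 51, 55), (227, 230, 229)] [(183, 189, 193), (101, 112, 120)] [ 0.613 -0.329  0.128] 0.022337306584455652
239 [(33, 35, 39), (158, 166, 170)] [(183, 190, 198), (105, 116, 123)] [ 0.621 -0.323  0.114] 0.007547908090843269
243 [(65, 70, 73), (163, 171, 174)] [(173, 181, 187), (40, 42, 46)] [ 0.621 -0.324  0.105] 0.0015298253164415243
247 [(116, 126, 128), (181, 189, 192)] [(30, 34, 33), (20, 22, 22)] [ 0.62  -0.326  0.097] -0.00016231164698932155
251 [(119, 128, 133), (145, 155, 155)] [(21, 24, 24), (25, 26, 27)] [ 0.617 -0.33   0.09 ] -0.0012371889301990846
255 [(94, 100, 104), (108, 116, 117)] [(24, 25, 27), (22, 24, 23)] [ 0.614 -0.333  0.083] 0.0005323847404069548
259 [(91, 95, 101), (99, 103, 107)] [(18, 25, 24), (27, 31, 33)] [ 0.615 -0.334  0.073] 0.0008259262762400077
263 [(95, 102, 104), (99, 105, 108)] [(24, 24, 28), (25, 27, 28)] [ 0.615 -0.335  0.065] -0.0009649586635543939
267 [(218, 227, 227), (201, 209, 211)] [(232, 236, 236), (219, 227, 227)] [ 0.616 -0.335  0.055] 0.017482969574915574
271 [(235, 239, 239), (205, 215, 215)] [(248, 250, 250), (213, 222, 221)] [ 0.619 -0.334  0.043] 0.005788738164605678
275 [(226, 232, 234), (247, 250, 250)] [(240, 244, 246), (255, 255, 255)] [ 0.616 -0.337  0.036] 0.004765558933455094
279 [(201, 212, 219), (199, 209, 216)] [(194, 204, 215), (199, 210, 220)] [ 0.619 -0.336  0.025] 0.003829819143640334
283 [(243, 246, 247), (243, 246, 247)] [(242, 246, 247), (241, 246, 247)] [ 0.636 -0.323  0.002] 0.004047961764520935
287 [(193, 201, 200), (195, 203, 202)] [(192, 201, 200), (189, 197, 197)] [ 0.613 -0.343  0.011] 0.010109628082418554
```

View pics/w4.png

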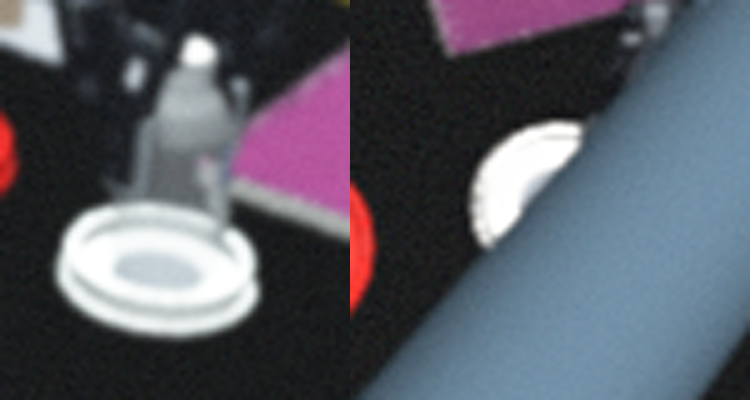

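The bottle is translucent; depth shows it reaching down into the well. I'll fit its axis from depth points.

```bash
cat > fit.py <<'E'
from m import *
from scipy.optimize import least_squares
def fit(g,guess,r,zmin,zmax,rad=.05):
    v,u=np.mgrid[0:420:1,0:560:1]; u=u.ravel();v=v.ravel()
    K=np.array([[g["fx"],0,g["cx"]],[0,g["fy"],g["cy"]],[0,0,1]],float)
    p=cv2.undistortPoints(np.stack([u,v],1).astype(float)[:,None],K,np.array(g["D"],float))[:,0]
    z=g["z_map"].ravel(); P=np.c_[p*z[:,None],z]@rot(g).T+np.array(g["xyz"])
    m=(z>0)&(P[:,2]>zmin)&(P[:,2]<zmax)&(np.hypot(*(P[:,:2]-guess).T)<rad); P=P[m]
    zc=(zmin+zmax)/2
    f=lambda q:np.hypot(P[:,0]-q[0]-q[2]*(P[:,2]-zc),P[:,1]-q[1]-q[3]*(P[:,2]-zc))-r
    s=least_squares(f,[*guess,0,0],loss="soft_l1",f_scale=.002)
    a,b,tx,ty=s.x
    return len(P),"mid",s.x[:2].round(4),"lean",s.x[2:].round(3),"res",np.median(abs(f(s.x))).round(4)
E
python3 - <<'E'
from fit import *
import pickle
g=grab("scene"); _,g0=pickle.load(open("f.pkl","rb"))
print("calib white before",fit(g0,(.647,-.006),.024,.01,.06,.035))
print("amber before",fit(g0,(.463,-.284),.032,.01,.09,.045))
print("vial before",fit(g0,(.445,-.160),.010,.005,.06,.02))
print("blue now",fit(g,(.436,.126),.028,.02,.08,.04))
print("white now",fit(g,(.63,-.31),.024,.02,.075,.03))
# white well ring from depth in g0
E
```

```text
calib white before (337, 'mid', array([ 0.6489, -0.007 ]), 'lean', array([-0.01 ,  0.013]), 'res', np.float64(0.0012))
amber before (1097, 'mid', array([ 0.462 , -0.2853]), 'lean', array([-0.012, -0.016]), 'res', np.float64(0.0008))
vial before (191, 'mid', array([ 0.4467, -0.1603]), 'lean', array([0.007, 0.009]), 'res', np.float64(0.0009))
blue now (474, 'mid', array([0.4376, 0.1267]), 'lean', array([0.031, 0.009]), 'res', np.float64(0.0012))
white now (431, 'mid', array([ 0.6291, -0.3144]), 'lean', array([0.008, 0.014]), 'res', np.float64(0.0009))
```

Request:
send_rows(increments=[[255,0.045,0.015,0,0],[255,0,0,0.02,0],[255,0,0,0.02,0],[255,0,0,0.015,0],[255,0,0,0,0],[255,0,0,0,0]])

```text
t: 17.38
tool_pos: [0.629, -0.3067, 0.0479]
tcp_rot: [-180.0, 0.0, 90.0]
wrist_force: [-0.7, -0.4, -1.1]
finger_gap: 0.0462
```

```bash
python3 - <<'E'
from fit import *
g=grab("scene")
print("white now",fit(g,(.63,-.308),.024,.02,.075,.03))
E
```

```text
white now (481, 'mid', array([ 0.6302, -0.3078]), 'lean', array([-0.026,  0.033]), 'res', np.float64(0.0012))
```

Aligned and about 1 mm above the floor. Lower, release, lift.

Request:
send_rows(increments=[[255,0,0,0.01,0],[255,0,0,0,0],[100,0,0,0,0],[80,0,0,0,0],[60,0,0,0,0],[0,0,0,0,0],[0,0,0,0,0],[0,0,0,0,0]])

```text
t: 18.42
tool_pos: [0.6291, -0.3066, 0.0465]
tcp_rot: [180.0, 0.0, 90.0]
wrist_force: [-0.1, -0.1, 0.6]
finger_gap: 0.0854
```

Request:
send_rows(increments=[[0,0,0,-0.1,0],[0,0,0,-0.2,0],[0,0,0,-0.3,0],[0,0,0,-0.3,0],[0,0,0,-0.3,0],[0,0,0,0,0],[0,0,0,0,0]])

```text
t: 19.3
tool_pos: [0.629, -0.3065, 0.2271]
tcp_rot: [180.0, -0.0, 90.0]
wrist_force: [0.7, 0.3, -0.4]
finger_gap: 0.0852
```

```bash
python3 - <<'E'
from fit import *
g=grab("scene")
print("white",fit(g,(.63,-.308),.024,.02,.065,.035))
print("amber",fit(g,(.462,-.285),.032,.01,.09,.045))
E
```

```text
white (427, 'mid', array([ 0.6301, -0.3082]), 'lean', array([-0.022,  0.019]), 'res', np.float64(0.001))
amber (1105, 'mid', array([ 0.4621, -0.2853]), 'lean', array([-0.013, -0.016]), 'res', np.float64(0.0008))
```

Request:
send_rows(increments=[[0,0.028,-0.223,0,0],[0,0.028,-0.223,0,0],[0,0.028,-0.223,0,0],[0,0.028,-0.223,0,0],[0,0.028,-0.223,0,0],[0,0,0,0,0],[0,0,0,0,0],[0,0,0,0,0]])

```text
t: 20.35
tool_pos: [0.463, -0.2853, 0.2263]
tcp_rot: [-180.0, 0.0, 90.1]
wrist_force: [-1.1, 0.1, -0.3]
finger_gap: 0.085
```

Request:
send_rows(increments=[[0,0,0,0.2,0],[0,0,0,0.2,0],[0,0,0,0.2,0],[0,0,0,0.2,0],[0,0,0,0.1,0],[0,0,0,0.05,0],[0,0,0,0,0],[0,0,0,0,0]])

```text
t: 21.35
tool_pos: [0.4627, -0.2862, 0.085]
tcp_rot: [179.9, 0.0, 90.0]
wrist_force: [0.3, -0.4, -0.1]
finger_gap: 0.0853
```

Request:
send_rows(increments=[[0,0,0,0.013,0],[0,0,0,0.013,0],[0,0,0,0.013,0],[0,0,0,0.013,0],[0,0,0,0,0]])

```text
t: 21.98
tool_pos: [0.4616, -0.2856, 0.0759]
tcp_rot: [-180.0, -0.0, 90.0]
wrist_force: [-0.0, 1.2, 0.1]
finger_gap: 0.0855
```

```bash
python3 - <<'E'
from h import *
g=grab("scene"); 
save(g,"a1.png",(260,150,410,320),3.5)
E
```

```text
(no output)
```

View pics/a1.png

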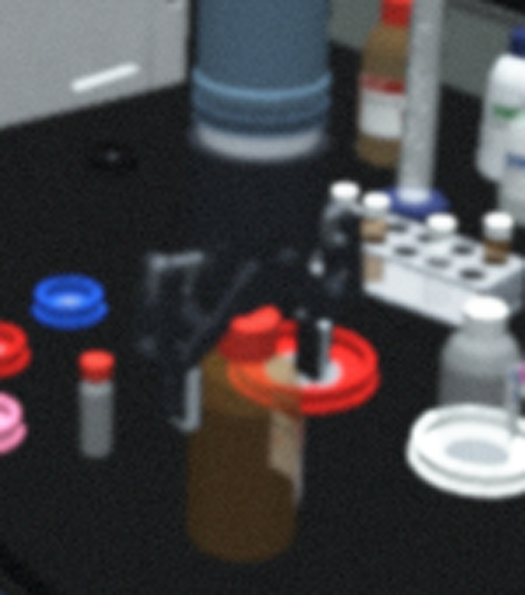

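The fingers straddle the amber bottle, and its cap (250,325) is just beneath the palm. I'll feel down a little more.

Request:
send_rows(increments=[[0,0,0,0.013,0],[0,0,0,0,0]])

```text
t: 22.28
tool_pos: [0.4617, -0.2856, 0.0741]
tcp_rot: [-180.0, -0.0, 90.0]
wrist_force: [0.5, 0.6, 0.3]
finger_gap: 0.0852
```

Request:
send_rows(increments=[[0,0,0,0.01,0],[0,0,0,0,0]])

```text
t: 22.52
tool_pos: [0.4617, -0.2856, 0.0726]
tcp_rot: [-180.0, -0.0, 90.0]
wrist_force: [0.6, -0.8, -0.4]
finger_gap: 0.0853
```

Request:
send_rows(increments=[[40,0,0,0,0],[80,0,0,0,0],[255,0,0,0,0],[255,0,0,0,0],[255,0,0,0,0],[255,0,0,0,0]], grip_force=60)

```text
t: 23.28
tool_pos: [0.4617, -0.2862, 0.0733]
tcp_rot: [180.0, 0.0, 90.0]
wrist_force: [-1.7, -0.1, 6.2]
finger_gap: 0.0617
```

Request:
send_rows(increments=[[255,0,0,-0.05,0],[255,0,0,-0.1,0],[255,0,0,-0.1,0],[255,0,0,0,0],[255,0,0,0,0]])

```text
t: 23.9
tool_pos: [0.4618, -0.2854, 0.1103]
tcp_rot: [180.0, -0.0, 90.1]
wrist_force: [0.2, -0.0, -3.8]
finger_gap: 0.0613
```

```bash
python3 - <<'E'
from fit import *
g=grab("scene")
print("amber",fit(g,(.462,-.285),.032,.045,.11,.045))
E
```

```text
amber (914, 'mid', array([ 0.4631, -0.2852]), 'lean', array([ 0.003, -0.023]), 'res', np.float64(0.0008))
```

Request:
send_rows(increments=[[255,0.07,0.08,0,0],[255,0.135,0.168,0,0],[255,0.135,0.168,0,0],[255,0.135,0.168,0,0],[255,0.135,0.168,0,0],[255,0.135,0.168,0,0],[255,0.065,0.088,0,0],[255,0,0,0,0],[255,0,0,0,0],[255,0,0,0,0]])

```text
t: 25.2
tool_pos: [0.6113, -0.1661, 0.1102]
tcp_rot: [-179.9, 0.0, 89.9]
wrist_force: [0.7, -0.4, -4.2]
finger_gap: 0.0614
```

```bash
python3 - <<'E'
from fit import *
g=grab("scene")
print("amber",fit(g,(.613,-.164),.032,.045,.11,.045))
E
```

```text
amber (709, 'mid', array([ 0.6128, -0.166 ]), 'lean', array([ 0.01 , -0.017]), 'res', np.float64(0.0011))
```

Request:
send_rows(increments=[[255,0.013,0,0.08,0],[255,0,0,0.08,0],[255,0,0,0.04,0],[255,0,0,0.01,0],[255,0,0,0,0],[255,0,0,0,0]])

```text
t: 26.0
tool_pos: [0.6133, -0.1623, 0.0791]
tcp_rot: [180.0, 0.0, 90.0]
wrist_force: [-0.2, -0.4, -3.1]
finger_gap: 0.0613
```

Request:
send_rows(increments=[[255,0,0,0.008,0],[255,0,0,0,0]])

```text
t: 26.25
tool_pos: [0.613, -0.1621, 0.0776]
tcp_rot: [180.0, -0.0, 90.0]
wrist_force: [0.5, -0.3, -4.4]
finger_gap: 0.0618
```

Request:
send_rows(increments=[[255,0,0,0.008,0],[255,0,0,0,0],[60,0,0,0,0],[45,0,0,0,0],[20,0,0,0,0],[0,0,0,0,0],[0,0,0,0,0],[0,0,0,0,0]])

```text
t: 27.25
tool_pos: [0.613, -0.1621, 0.0764]
tcp_rot: [180.0, 0.0, 90.0]
wrist_force: [-0.3, 0.0, -0.8]
finger_gap: 0.0853
```

Request:
send_rows(increments=[[0,0,0,-0.1,0],[0,0,0,-0.2,0],[0,0,0,-0.3,0],[0,0,0,-0.3,0],[0,0,0,-0.1,0],[0,0,0,0,0],[0,0,0,0,0]])

```text
t: 28.12
tool_pos: [0.6117, -0.1614, 0.2244]
tcp_rot: [-179.8, -0.0, 90.1]
wrist_force: [-0.1, -0.0, -1.0]
finger_gap: 0.0857
```

```bash
python3 - <<'E'
from fit import *
g=grab("scene")
print("amber",fit(g,(.613,-.164),.032,.02,.09,.045))
print("vial",fit(g,(.4455,-.160),.010,.005,.06,.02))
E
```

```text
amber (742, 'mid', array([ 0.6136, -0.1629]), 'lean', array([-0.021, -0.009]), 'res', np.float64(0.001))
vial (192, 'mid', array([ 0.447 , -0.1603]), 'lean', array([0.017, 0.025]), 'res', np.float64(0.0011))
```

Request:
send_rows(increments=[[0,0,-0.221,0,0],[0,0,-0.221,0,0],[0,0,-0.221,0,0],[0,0,-0.221,0,0],[0,0,-0.221,0,0],[0,0,0,0,0],[0,0,0,0,0],[0,0,0,0,0]], grip_force=20)

```text
t: 29.18
tool_pos: [0.4481, -0.1621, 0.2263]
tcp_rot: [-180.0, 0.1, 90.1]
wrist_force: [0.4, -0.1, -0.2]
finger_gap: 0.0857
```

Request:
send_rows(increments=[[0,0,0,0.24,0],[0,0,0,0.24,0],[0,0,0,0.24,0],[0,0,0,0.24,0],[0,0,0,0.14,0],[0,0,0,0.08,0],[60,0,0,0.07,0],[100,0,0,0,0],[135,0,0,0,0],[135,0,0,0,0]])

```text
t: 30.42
tool_pos: [0.4479, -0.1623, 0.0396]
tcp_rot: [179.9, -0.0, 90.0]
wrist_force: [-0.2, 0.1, 0.2]
finger_gap: 0.0404
```

```bash
python3 - <<'E'
from fit import *
g=grab("scene")
print("vial",fit(g,(.4455,-.160),.010,.005,.035,.02))
save(g,"v1.png",(200,140,360,300),3.5)
E
```

```text
vial (108, 'mid', array([ 0.4466, -0.1604]), 'lean', array([0.   , 0.005]), 'res', np.float64(0.0011))
```

View pics/v1.png

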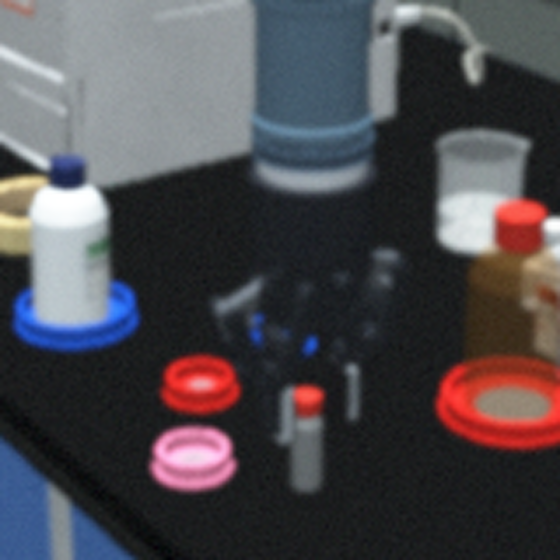

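The fingers look slightly right of the vial (finger tips 287,440 and 352,418; vial cap 308,400), though the depth fit says they're centred. I'll check the finger positions by depth.

```bash
python3 - <<'E'
from h import *
g=grab("scene")
np.set_printoptions(precision=4,suppress=True)
for U,V in [(283,425),(287,435),(290,410),(350,385),(352,405),(354,412),(308,410),(308,440),(308,470)]:
    u,v=U/3.5+200,V/3.5+140
    print(U,V,at_depth(g,u,v))
E
```

```text
283 425 [ 0.4224 -0.171   0.0544]
287 435 [ 0.4261 -0.1699  0.0456]
290 410 [ 0.4253 -0.1743  0.0653]
350 385 [ 0.4712 -0.1734  0.0679]
352 405 [ 0.4738 -0.1722  0.0524]
354 412 [ 0.4734 -0.1749  0.0489]
308 410 [ 0.4413 -0.1707  0.0586]
308 440 [ 0.4452 -0.1653  0.0336]
308 470 [ 0.4415 -0.1705  0.0158]
```

Depth puts the fingers at x≈0.425 and 0.473, y centre ≈−0.162, with the vial at (0.447,−0.160), so it's centred within 2 mm. Closing.

Request:
send_rows(increments=[[150,0.012,-0.012,0.01,0],[165,0,0,0,0],[180,0,0,0,0],[195,0,0,0,0],[210,0,0,0,0],[225,0,0,0,0],[225,0,0,0,0]])

```text
t: 31.4
tool_pos: [0.4454, -0.1605, 0.0374]
tcp_rot: [180.0, -0.0, 90.0]
wrist_force: [0.2, 0.2, 1.8]
finger_gap: 0.0184
```

Request:
send_rows(increments=[[235,0,0,-0.05,0],[235,0,0,-0.1,0],[235,0,0,-0.1,0],[235,0,0,0,0],[235,0,0,0,0]])

```text
t: 32.02
tool_pos: [0.4455, -0.1602, 0.075]
tcp_rot: [180.0, -0.0, 90.1]
wrist_force: [-0.2, -0.1, -1.3]
finger_gap: 0.0189
```

```bash
python3 - <<'E'
from fit import *
g=grab("scene")
print("vial",fit(g,(.4455,-.160),.010,.035,.073,.02))
E
```

```text
vial (112, 'mid', array([ 0.4471, -0.1601]), 'lean', array([-0.01 ,  0.005]), 'res', np.float64(0.0011))
```

Request:
send_rows(increments=[[235,0.1,0.009,0,0],[235,0.185,0.009,0,0],[235,0.185,0.009,0,0],[235,0.185,0.009,0,0],[235,0.185,0.009,0,0],[235,0.085,0,0,0],[235,0,0,0,0],[235,0,0,0,0],[235,0,0,0.08,0],[235,0,0,0,0],[235,0,0,0,0]])

```text
t: 33.45
tool_pos: [0.4517, -0.0223, 0.0625]
tcp_rot: [-180.0, 0.0, 90.0]
wrist_force: [0.1, -0.6, 0.4]
finger_gap: 0.0189
```

```bash
python3 - <<'E'
from fit import *
g=grab("scene")
print("vial",fit(g,(.452,-.022),.010,.03,.06,.02))
save(g,"v2.png",(215,200,305,280),7)
E
```

```text
vial (92, 'mid', array([ 0.4533, -0.0224]), 'lean', array([-0.001, -0.028]), 'res', np.float64(0.0014))
```

View pics/v2.png

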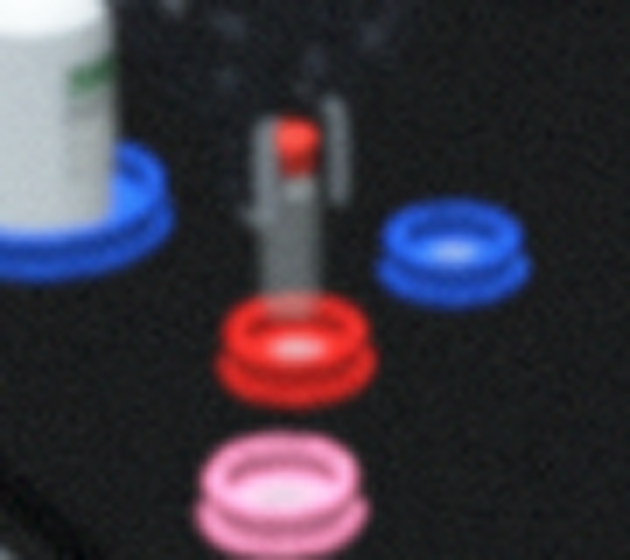

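Vial (292,300) is directly over the small red well (296,330), and projection agrees within about 2 mm. Lowering it.

Request:
send_rows(increments=[[235,0,0.01,0.04,0],[235,0,0,0.05,0],[235,0,0,0.035,0],[235,0,0,0.012,0],[235,0,0,0,0],[235,0,0,0,0]])

```text
t: 34.25
tool_pos: [0.4537, -0.0217, 0.0424]
tcp_rot: [180.0, -0.0, 90.0]
wrist_force: [0.3, -0.3, -0.9]
finger_gap: 0.0184
```

Request:
send_rows(increments=[[235,0,0,0.006,0],[235,0,0,0,0],[190,0,0,0,0],[180,0,0,0,0],[160,0,0,0,0],[120,0,0,0,0],[60,0,0,0,0],[0,0,0,0,0],[0,0,0,0,0]])

```text
t: 35.38
tool_pos: [0.4535, -0.0217, 0.0414]
tcp_rot: [180.0, 0.0, 90.0]
wrist_force: [-0.6, -0.2, 0.4]
finger_gap: 0.0855
```

Request:
send_rows(increments=[[0,0,0,-0.05,0],[0,0,0,-0.2,0],[0,0,0,-0.3,0],[0,0,0,-0.3,0],[0,0,0,-0.3,0],[0,0,0,0,0]])

```text
t: 36.12
tool_pos: [0.4568, -0.0216, 0.2179]
tcp_rot: [179.5, -0.2, 90.0]
wrist_force: [-1.0, -0.6, -0.0]
finger_gap: 0.0856
```

Request:
send_rows(increments=[[0,0.3,0,0,0],[0,0.3,0,0,0],[0,0.3,-0.1,0,0],[0,0.3,-0.1,0,0],[0,0.3,-0.1,0,0],[0,0.3,-0.1,0,0],[0,0.3,-0.1,0,0],[0,0,0,0,0],[0,0,0,0,0]])

```text
t: 37.25
tool_pos: [0.378, 0.2921, 0.2129]
tcp_rot: [-179.9, 0.1, 90.0]
wrist_force: [1.0, -0.9, 0.3]
finger_gap: 0.0857
```

```bash
python3 - <<'E'
from fit import *
g=grab("scene");f=grab("top")
print("vial",fit(g,(.453,-.022),.010,.02,.06,.02))
print("blue",fit(g,(.436,.126),.028,.02,.08,.04))
print("white",fit(g,(.63,-.308),.024,.02,.065,.035))
print("amber",fit(g,(.613,-.164),.032,.02,.09,.045))
a=cv2.resize(g["color"][160:320,190:430],None,fx=2,fy=2,interpolation=cv2.INTER_CUBIC);b=cv2.resize(f["color"][150:310,230:490],(480,295),interpolation=cv2.INTER_CUBIC)
cv2.imwrite("pics/end.png",np.vstack([a,b[:280]])[...,::-1])
E
```

```text
vial (119, 'mid', array([ 0.4546, -0.0217]), 'lean', array([0.008, 0.035]), 'res', np.float64(0.0013))
blue (473, 'mid', array([0.4376, 0.1268]), 'lean', array([0.025, 0.027]), 'res', np.float64(0.0012))
white (424, 'mid', array([ 0.6299, -0.3083]), 'lean', array([-0.027,  0.022]), 'res', np.float64(0.0009))
amber (749, 'mid', array([ 0.6138, -0.1629]), 'lean', array([-0.015, -0.007]), 'res', np.float64(0.0011))
```

View pics/end.png

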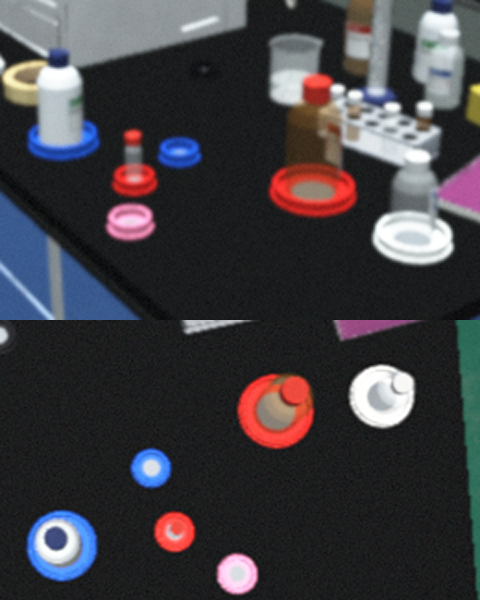

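All four stand in their holders in both views. One quick cap-height check, then hand in.

```bash
python3 - <<'E'
from h import *
f=grab("top")
for n,(u,v),h in [("amber",(294,390),.149),("blue",(56,538),.129),("white",(402,383),.109),("vial",(177,527),.069)]:
    u,v=u/480*260+230,(v-320)/295*160+150
    u,v=int(u),int(v); z=[at_depth(f,a,b)[2] for a in(u-1,u,u+1) for b in(v-1,v,v+1)]
    print(n,np.median(z).round(4),h)
print(finish_job())
E
```

```text
amber 0.1488 0.149
blue 0.1285 0.129
white 0.1091 0.109
vial 0.0691 0.069
the job is handed in; nothing more can be done
None
```

All three bottles and the vial are standing in their own holders, and I handed the job in after about 38 s of the allowed 106 s. `finish_job()` gives no verdict, so I have only my own checks.

| Item | Distance from holder centre (limit) | Cap height (measured / expected) |
|---|---|---|
| Amber bottle | about 1 mm (14 mm) | 148.8 / 149 mm |
| Blue-capped bottle | about 2 mm (14 mm) | 128.5 / 129 mm |
| White-capped bottle | about 3 mm (14 mm) | 109.1 / 109 mm |
| Vial | about 3–4 mm (12 mm) | 69.1 / 69 mm |

- **Upright:** measured lean was at most about 0.04 rad, against the 0.1 limit. The cap heights show all four seated on the holder floors.
- **Clear of everything:** the gripper was open and raised away from the work when I handed in. My moves did not come near the timer, the tape or the stock, but I did not measure the timer's or tape's position at the end.
- **Disagreements:** the two cameras disagreed by 4–9 mm on the holder centres. I used the top camera's values, and the centring figures rest on them. The white-capped bottle also looked tilted while carried, but a fit to the depth image just above its holder showed it nearly upright. I shifted it about 7 mm before lowering it.
- **Grip height:** the arm can only point down, so I gripped the bottles higher than half height to keep the caps clear of the gripper body. The amber bottle was held near the top of its straight wall, and it did not slip.

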